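# Drift the wheel bracket into line and fit its bolt

## Task

The wheel bracket hangs on one bolt and its free hole is out of line with the hole in the white axle mount beneath: take the blue-handled tapered drift from the tool rack, enter its tip where the two holes overlap and press it fully home, so that the drift, and not the gripper, forces the bracket into line. Then pull the drift out, put the brass-headed bolt from its wooden block into the lined-up holes with its head down flat on the bracket, and leave the drift standing back in its own hole in the rack. Leave the other two tools in the rack and the yellow jar as they are.

Things in the scene. Friction and masses are not known exactly. Their poses are not given: they have to be found in the camera images.
- mount_hole (a point): Centre of the mouth of the through hole (20 mm diameter, 70 mm deep) in the top face of the white plastic axle mount, a fixed block 210 x 120 x 70 mm standing on the bench. The point's z is up; its x runs along the block's long side, from this hole towards the bracket's pivot, which is 100 mm along x. The dark grey bracket plate (8 mm thick) lies on the block's top face, over this hole.
- bracket_hole (a point): Centre of the 20 mm through hole in the dark grey steel wheel bracket, at the plate's upper face, 8 mm above the block's top face. The plate is 170 x 50 x 8 mm, the hole is 30 mm from its near end; it pivots on a vertical bolt 100 mm from the hole and carries a dark bolt head standing 15 mm above the plate at the pivot and, 37 mm beyond the pivot, an upright lug 50 mm high above the plate, with a stub axle pointing 48 mm outwards.
- bracket (a joint): Swing of the bracket about its pivot bolt, rad. 0: its hole is exactly over the mount's hole; it starts between 0.05 and 0.085 (hole 5 to 8.5 mm out of line, towards -y of point mount_hole). Stiff: about 4 N at the hole moves it, and it stays where it is left.
- rack: Fixed wooden tool rack, 165 x 70 x 70 mm high, origin at the centre of its underside. Three vertical through holes of 22 mm in a row along its x at -50, 0 and +50 mm, with one upright tool hanging by its shoulder in each (order varies). The gaps between handles along the row are only 22 mm; the fingers have free room on the two long sides (rack +y and -y).
- drift_handle (a point): Centre of the drift's handle (blue plastic cylinder, 28 mm diameter, 75 mm long, upright, this point half-way up it). The drift weighs about 250 g; its z axis points from tip to handle. In the rack the handle's lower end (shoulder) sits on the rack's top face.
- drift_tip (a point): Lower end of the drift, 99.5 mm below the handle centre. Steel: 6 mm diameter at the tip, tapering evenly to 19 mm at 40 mm above the tip, then 19 mm parallel up to the handle's shoulder at 62 mm above the tip. Fully home, the shoulder lies on the bracket plate.
- bolt_head (a point): Centre of the bolt's head (brass cylinder, 26 mm diameter, 28 mm high, upright). Below the head, a steel shank of 17 mm diameter and 45 mm length with a chamfered foot. It stands in a 20 mm through hole in a fixed light wooden block 75 x 75 x 55 mm high, its head resting on the block's top. About 150 g. Seated, its head rests on the bracket plate.
- punch_handle (a point): Bystander in the rack: punch with black handle, 24 mm diameter on a 28 mm collar; point on its axis, 38 mm above the rack's top; the tool's top is 66 mm above the rack's top. Leave it.
- driver_handle (a point): Bystander in the rack: screwdriver with red waisted handle, 28 mm diameter; point on its axis, 38 mm above the rack's top; the tool's top is 70 mm above the rack's top. Leave it.
- jar_mid (a point): Bystander: closed yellow jar, 56 mm diameter, 75 mm high, loose on the bench, point half-way up. Leave it.
Things that resemble listed ones, but are neither listed nor needed, are in the scene too. Of the things shaped like the part that bears drift_handle, the blue one is meant.

How it is judged (in metres and radians):
On the way, in this order (a step that is already met when the one before it is completed fails the run):
1. the drift's tip has entered both holes' overlap while the bracket is still out of line (z of drift_tip in the frame of bracket_hole below -0.005 m and horizontal distance between drift_tip and bracket_hole below 0.012 m and horizontal distance between drift_tip and mount_hole below 0.012 m and value of joint bracket above 0.035 rad).
2. the drift is pressed home through both holes and the bracket is in line (z of drift_tip in the frame of mount_hole below -0.045 m and horizontal distance between drift_tip and mount_hole below 0.005 m and value of joint bracket between -0.025 and 0.025 rad), for 0.2 s.
3. the bolt is home in both holes (z of bolt_head in the frame of mount_hole below 0.025 m and horizontal distance between bolt_head and mount_hole below 0.005 m and angle between bolt_head's own z axis and vertical below 0.1 rad), for 0.2 s.
At the end, for the whole second after the job is handed in: Bolt in both holes: head centre within 5 mm of the mount hole's axis and under 25 mm above the mount's top, tilt under 0.1 rad; bracket within 0.03 rad of in line; drift back in its own rack hole, handle and tip within 8 mm of their starts, tilt under 0.12 rad (all of step 3 and value of joint bracket between -0.03 and 0.03 rad and distance of each of drift_handle, drift_tip from where it was at the start of the episode below 0.008 m and angle between drift_handle's own z axis and vertical below 0.12 rad); the robot touches nothing.
It fails at once if the punch or the screwdriver is displaced by over 25 mm or tipped ((distance of punch_handle from where it was at the start of the episode above 0.025 m or angle between punch_handle's own z axis and vertical above 0.35 rad) or (distance of driver_handle from where it was at the start of the episode above 0.025 m or angle between driver_handle's own z axis and vertical above 0.35 rad)).
It fails at once if the jar is displaced by over 30 mm or tipped (distance of jar_mid from where it was at the start of the episode above 0.03 m or angle between jar_mid's own z axis and vertical above 0.35 rad).
It also fails if it takes over 67 s, if anything falls off the work surface, if the arm or the gripper's body presses on something with over 40 N, if the wrist force passes 120 N, or if a joint passes its speed limit or range.

## Robot

A 6-joint arm with a two-finger parallel gripper is mounted at the origin on the work surface. World frame = base frame: x ahead of the robot, y to its left, z up, the work surface at z = 0. Lengths are in mm, angles in rad, forces in N, time in s.
With the tool pointing down it reaches from about 325 to 750 mm from the base axis. Payload 7.6 kg.
Tool frame: the origin (TCP) lies at the very end of the fingers, on their centre line; the grasp point (between the pads) lies 19 mm behind it (r.hold_point_z is the z of the grasp point in the tool frame, in mm); z points along the fingers, y is the line along which they close (so a half turn about z gives the same grasp; the last joint's range is limited). The gripper opens to 85 mm and grips with 20 to 120 N. Pads are 22 mm wide; open, the fingers measure 114 mm over their backs; the gripper's body (76 mm by 85 mm) begins 54 mm behind the grasp point. The pads swing forward as they close: fully open they stand 13 mm farther back than shut.
Start: joints at [-1.23, 0.052, 1.401, -0, 1.689, -0.07], TCP at [209.682, -481.334, 202.823] pointing down, gripper open.
Joint ranges: [-2.9, 2.9], [-0.91, 2.17], [0.12, 2.37], [-1.06, 4.2], [0.26, 2.73], [-2.93, 2.93]. Speed limits (rad/s): [2.57, 2.57, 3.01, 3.14, 3.14, 3.14].

## Interface

Orientations are given as [roll, pitch, yaw] about the fixed x, y, z axes, in that order (R = Rz(yaw) Ry(pitch) Rx(roll)).
In Python, from station import r gives the robot as it stands.
- The arm moves only by the shell command python3 -m jog 'ROWS' [OPENING] [FORCE]. ROWS is JSON, a list of rows, each an object with "delta_pos": the shift along the tool's x, y, z in mm, a list of three; "yaw": the turn about the tool's z in degrees. In form: [{"delta_pos": [dx, dy, dz], "yaw": yaw}, ...]. A call has 1 to 12 rows; each row shifts and turns the commanded pose from where the row before left it, along the tool's axes as they then stand; what a row does not reach is not made up. A row lasts 1/10 s, in which the tool goes at most 50 mm and 8.59 degrees, less where a joint would pass 70% of its speed; a pose out of reach is approached as far as the arm can. A call with a gripper value outside its range is refused whole. OPENING is the closure in counts, from 0 (fully open) to 255 (shut), set as the call begins (- or left out, the last holds). The fingers move at their own pace and stop on an object; FORCE is the grip in N (left out, the last holds). Time passes only in rows, so rows that do not move let the fingers close. It gives the time, the measured TCP pose, the force, the opening and the grip force at its end, in the units of the state.
- r.observe(): the state, without advancing time (a new reading comes with each control period).
- r.snapshot(name): name is "scene" or "top" or "wrist"; returns a dict with "frame" (384x512x3 uint8, red, green, blue), "intrinsics" (3x3 intrinsics, pixels), "R" (3x3) and "t" (3): a world point X has camera coordinates R X + t; the wrist camera has in their place "tool_from_camera" (4x4, takes a point from camera to tool coordinates, whose origin is the TCP and whose axes are the flange's). Camera axes: x right, y down, z forward; pixel columns grow to the right and rows downward; lengths in mm; the calibration is good to about 2 mm. A picture is of the moment at which its call begins: read the wrist's pose just before it. There is no depth.
- r.hand_in(): hands the job in; it is judged then, once.
The state is a dict: "t": time; "joints": joint angles; "qvel": joint speeds; "joint_efforts": joint torques, N m; "tool_pos": TCP position; "tool_rot": TCP orientation; "ft_force": force on the tool from outside, world axes, zero at the start; "wrist_torque": the same for the moment, N m; "opening": finger opening in mm; "grip_force": force on a finger pad.
Only numpy, scipy, OpenCV 4.12 (cv2) and the standard library are available. Lean on these libraries where they do the work, as an engineer would, in place of code of your own. Each camera call takes 0.05 s, during which the arm holds its last target. There are 200 camera calls.

## Working session

There is one attempt and no reset: what is moved stays moved. The work goes in short steps, Python scripts to look and compute and a shell command to move; the robot and the scene stay as the last step left them, time stands still between calls to the robot, and variables do not carry over. Pictures are saved under pics/ and viewed, at most 10 in all, crops included, and the job is handed in when it is done.

```bash
ls; mkdir -p pics; cat > h.py <<'E'
import numpy as np,cv2,json
from station import r
def snap(n,f):
    s=r.snapshot(n); cv2.imwrite('pics/'+f+'.png',s['frame'][:,:,::-1]); np.savez(f+'.npz',**s); return s
def ray(s,uv):
    K=np.array(s['intrinsics']);R=np.array(s['R']);t=np.array(s['t'])
    d=R.T@np.linalg.solve(K,[uv[0],uv[1],1.]); return -R.T@t,d
def atz(s,uv,z):
    o,d=ray(s,uv); return o+d*(z-o[2])/d[2]
def proj(s,X):
    K=np.array(s['intrinsics']);p=K@(np.array(s['R'])@np.array(X,float)+np.array(s['t'])); return p[:2]/p[2]
E
python3 - <<'E'
from h import *
o=r.observe(); print(o)
a=snap('top','top0');b=snap('scene','sc0')
for s in(a,b): print(s['intrinsics'],ray(s,(256,192)))
E
```

```text
pics
{'t': 0.0, 'joints': array([-1.23027494e+00,  5.28274475e-02,  1.40176257e+00,  1.67889388e-05,
        1.68857232e+00, -7.03126840e-02]), 'qvel': array([ 0.00070237, -0.00172589, -0.00020134, -0.00187797, -0.0019711 ,
       -0.00167075]), 'joint_efforts': array([-6.36095797e-05, -3.81669295e+01, -3.60185874e+01,  3.93638913e-05,
        6.13515105e-03, -1.12455172e-05]), 'tool_pos': array([ 209.57410632, -480.97500833,  201.9582274 ]), 'tool_rot': array([-3.14002802e+00, -1.26912019e-04,  4.10835927e-01]), 'ft_force': array([-0.51764291, -0.55823508, -0.34069681]), 'wrist_torque': array([-0.0544621 ,  0.02798482,  0.00802816]), 'grip_force': 0.0, 'opening': 85.408995724905}
[[364.60128671   0.         258.66972563]
 [  0.         364.60128671 200.10484147]
 [  0.           0.           1.        ]] (array([450.02182875, -11.35161567, 996.72543108]), array([ 0.08746417,  0.01788034, -0.99628212]))
[[451.85675987   0.         253.56703592]
 [  0.         451.85675987 189.71194306]
 [  0.           0.           1.        ]] (array([ 910.02529361, -599.35416368,  755.84170773]), array([-0.40389861,  0.61571114, -0.67662422]))
```

```bash
python3 -c "
import cv2
a=cv2.imread('pics/top0.png');cv2.imwrite('pics/top0b.png',cv2.resize(a,(800,600),interpolation=cv2.INTER_CUBIC))
a=cv2.imread('pics/sc0.png');cv2.imwrite('pics/sc0b.png',cv2.resize(a,(800,600),interpolation=cv2.INTER_CUBIC))"
```

```text
(no output)
```

View pics/top0b.png

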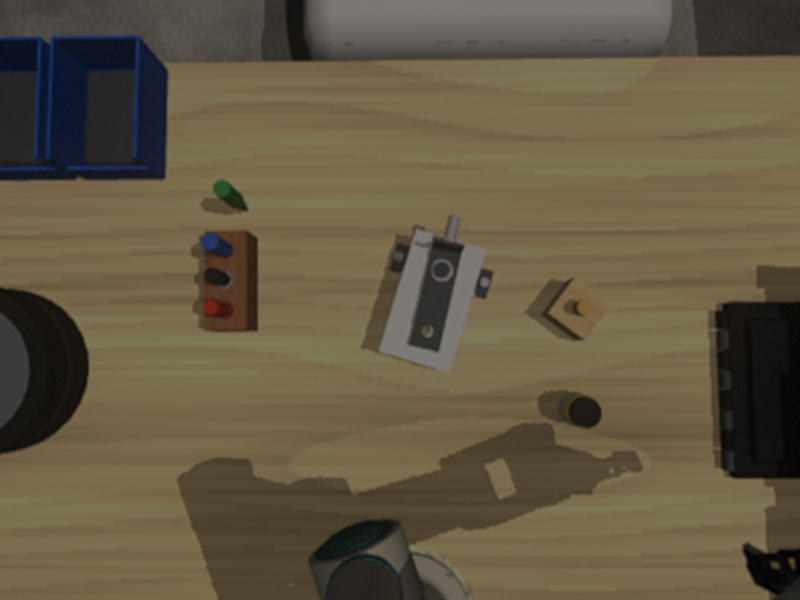

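View pics/sc0b.png

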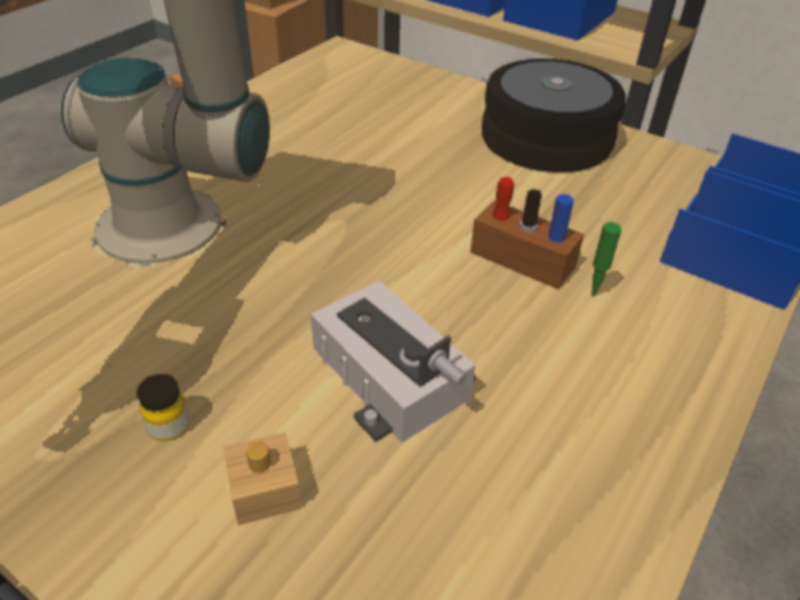

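The top view shows (in 800x600 pixels) the blue handle at (211,241), the bracket hole near (428,330), the pivot at (441,270), the bolt at (580,307) and the jar at (582,411). The scene view confirms blue is at the outer end of the rack, with a green lookalike beside it.

```bash
python3 - <<'E'
from h import *
a=dict(np.load('top0.npz'));b=dict(np.load('sc0.npz'))
k=1.5625
P=lambda n,u,v,z: print(n,atz(a,(u/k,v/k),z).round(1), 'scene px800',(proj(b,atz(a,(u/k,v/k),z))*k).round())
P('drifttop',209,240,145);P('red',211,309,140);P('black',211,277,136)
for c in [(205,232),(247,232),(247,330),(205,330)]:P('rack',*c,70)
for c in [(416,227),(485,248),(448,371),(380,352)]:P('mount',*c,70)
P('hole',428,330,78);P('pivot',441,270,93)
P('bolt',584,307,83);P('jar',583,411,75)
for c in [(575,278),(605,308),(577,340),(547,310)]:P('blk',*c,55)
E
```

```text
drifttop [617.8 293.3 145. ] scene px800 [564. 199.]
red [513.2 290.2 140. ] scene px800 [502. 180.]
black [562.5 292.4 136. ] scene px800 [530. 192.]
rack [645.9 327.   70. ] scene px800 [580. 234.]
rack [645.5 257.4  70. ] scene px800 [562. 255.]
rack [483.7 255.2  70. ] scene px800 [471. 219.]
rack [484. 324.  70.] scene px800 [492. 200.]
mount [651.8 -21.6  70. ] scene px800 [475. 366.]
mount [ 616.2 -134.5   70. ] scene px800 [404. 408.]
mount [415.6 -71.9  70. ] scene px800 [311. 314.]
mount [446.8  38.1  70. ] scene px800 [375. 281.]
hole [481.9 -39.8  78. ] scene px800 [362. 316.]
pivot [577.1 -60.8  93. ] scene px800 [412. 347.]
bolt [ 517.3 -289.9   83. ] scene px800 [256. 448.]
jar [ 351.3 -286.5   75. ] scene px800 [160. 386.]
blk [ 567.6 -284.8   55. ] scene px800 [294. 481.]
blk [ 517.5 -332.9   55. ] scene px800 [232. 489.]
blk [ 465.  -285.5   55. ] scene px800 [229. 439.]
blk [ 514.7 -237.3   55. ] scene px800 [287. 432.]
```

```bash
python3 -m jog '[{"delta_pos":[0,0,0],"yaw":7.85},{"delta_pos":[0,0,0],"yaw":7.85},{"delta_pos":[0,0,0],"yaw":7.85},{"delta_pos":[38,-24,0],"yaw":0},{"delta_pos":[38,-24,0],"yaw":0},{"delta_pos":[38,-24,0],"yaw":0},{"delta_pos":[38,-24,0],"yaw":0},{"delta_pos":[38,-24,0],"yaw":0},{"delta_pos":[38,-24,0],"yaw":0},{"delta_pos":[38,-24,0],"yaw":0},{"delta_pos":[38,-24,0],"yaw":0},{"delta_pos":[0,0,0],"yaw":0}]'
python3 - <<'E'
from h import *
o=r.observe();s=snap('wrist','w0');print(o['tool_pos'],o['tool_rot'],np.array(s['tool_from_camera']).round(3),s['intrinsics'])
np.savez('w0p',p=o['tool_pos'],r=o['tool_rot'])
E
```

```text
t: 1.3
tool_pos: [516.9, -285.8, 201.5]
tool_rot: [-3.14, 0.001, 0.005]
ft_force: [-0.4, -1.0, 0.3]
opening: 85.5
grip_force: 0.0
[ 516.86532324 -285.77207723  201.46472594] [-3.13964289e+00  6.44498976e-04  5.39505604e-03] [[-1.00000e-03 -9.61000e-01 -2.77000e-01  7.03280e+01]
 [ 1.00000e+00 -1.00000e-03 -0.00000e+00 -1.11000e-01]
 [ 0.00000e+00 -2.77000e-01  9.61000e-01 -1.71544e+02]
 [ 0.00000e+00  0.00000e+00  0.00000e+00  1.00000e+00]] [[334.58331638   0.         254.18325167]
 [  0.         334.58331638 194.66871126]
 [  0.           0.           1.        ]]
```

View pics/w0.png

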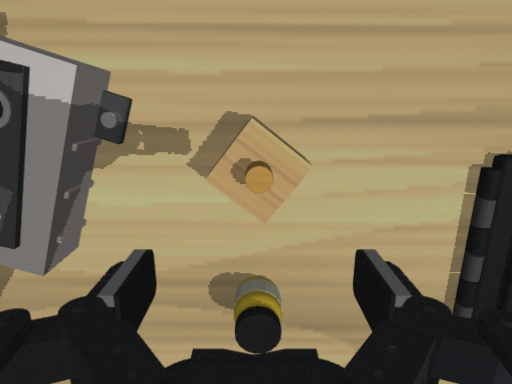

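The wrist view shows the bolt head's top at (259,180), with the block corners around it. The jar is well clear.

```bash
cat >> h.py <<'E'
from scipy.spatial.transform import Rotation as Ro
def wsnap(f):
    o=r.observe();s=r.snapshot('wrist');cv2.imwrite('pics/'+f+'.png',s['frame'][:,:,::-1]);return fixw(s,o['tool_pos'],o['tool_rot'])
def fixw(s,p,e):
    T=np.array(s['tool_from_camera']);Rt=Ro.from_euler('xyz',e).as_matrix()
    Rwc=Rt@T[:3,:3];tc=Rt@T[:3,3]+p
    return dict(intrinsics=s['intrinsics'],R=Rwc.T,t=-Rwc.T@tc,frame=s['frame'])
E
python3 - <<'E'
from h import *
s=dict(np.load('w0.npz'));p=np.load('w0p.npz');s=fixw(s,p['p'],p['r'])
print(atz(s,(259,180),83),[atz(s,c,55).round(1) for c in [(252,117),(310,163),(265,222),(205,177)]])
E
python3 -m jog '[{"delta_pos":[-6,-42,0],"yaw":0},{"delta_pos":[-6,-42,0],"yaw":0},{"delta_pos":[-6,-42,0],"yaw":0},{"delta_pos":[-6,-42,0],"yaw":0},{"delta_pos":[-6,-42,0],"yaw":0},{"delta_pos":[-6,-40,0],"yaw":0},{"delta_pos":[0,0,0],"yaw":0},{"delta_pos":[0,0,0],"yaw":0}]'
python3 - <<'E'
from h import *
import pickle
s=wsnap('w1');pickle.dump(s,open('w1.pkl','wb'))
f=s['frame'];cv2.imwrite('pics/w1b.png',cv2.resize(f[:,:,::-1],(800,600),interpolation=cv2.INTER_CUBIC))
E
```

```text
[ 517.18513077 -289.60177781   83.        ] [array([ 570.4, -283. ,   55. ]), array([ 527.5, -338.9,   55. ]), array([ 466.7, -296.4,   55. ]), array([ 513.1, -237.3,   55. ])]
t: 2.15
tool_pos: [477.4, -39.7, 202.8]
tool_rot: [3.141, -0.0, 0.0]
ft_force: [0.1, -0.4, 0.6]
opening: 85.4
grip_force: 0.0
```

View pics/w1b.png

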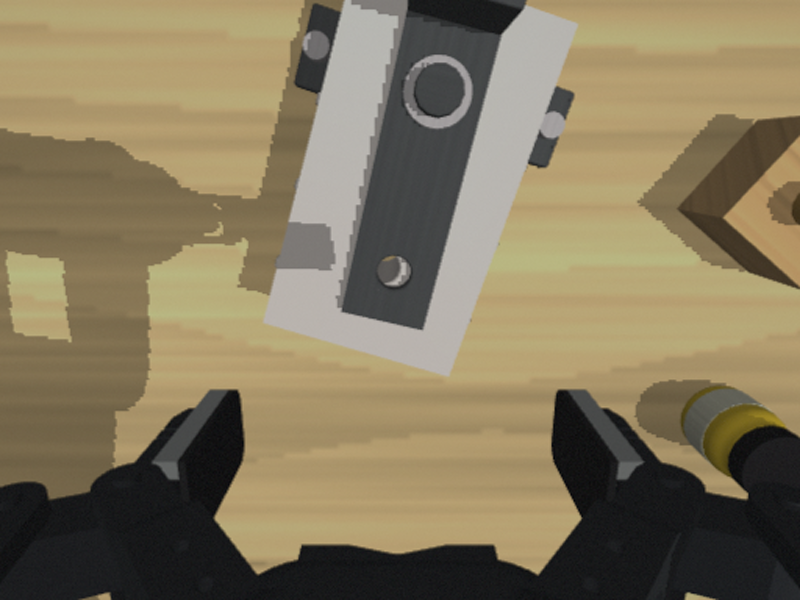

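The bracket hole is at (394,271) in 800x600 pixels, and a white crescent on its right shows the mount hole lies to the left. The pivot ring is at (438,92), and the mount's near corners are at (264,323) and (449,376).

```bash
python3 - <<'E'
from h import *
import pickle
s=pickle.load(open('w1.pkl','rb'));k=1.5625
f=s['frame'][155:195,230:275,::-1];cv2.imwrite('pics/c1.png',cv2.resize(f,None,fx=14,fy=14,interpolation=cv2.INTER_CUBIC))
P=lambda n,u,v,z: print(n,atz(s,(u/k,v/k),z).round(1))
P('hole',394,271,78);P('pivotring',438,92,78);P('pivottop',438,90,93)
for c in [(264,323),(449,376),(577,24)]:P('mount',*c,70)
for c in [(342,311),(423,329),(501,33),(407,10)]:P('plate',*c,78)
E
```

```text
hole [482.3 -37.7  78. ]
pivotring [579.  -61.2  78. ]
pivottop [578.3 -60.1  93. ]
mount [448.1  42.   70. ]
mount [412.9 -72.3  70. ]
mount [ 613.  -134.1   70. ]
plate [458.1  -6.9  78. ]
plate [446.9 -55.   78. ]
plate [607.2 -92.9  78. ]
plate [617.8 -44.6  78. ]
```

View pics/c1.png

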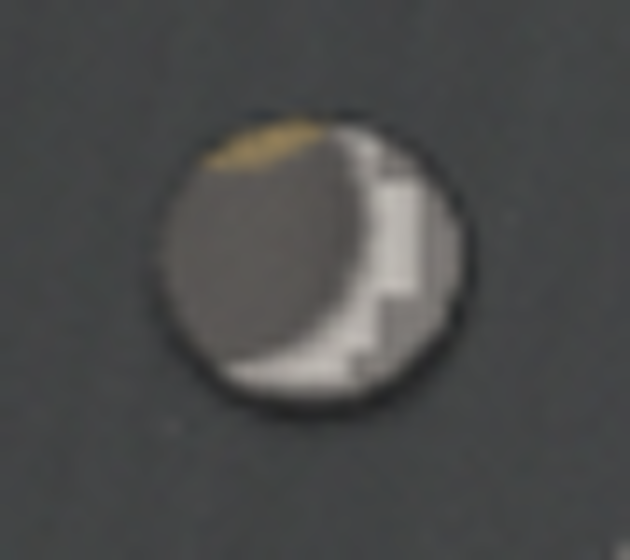

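The bracket hole is centred at crop (311,261). The mount-hole edge runs through (362,235), (330,310) and (225,365), which puts its centre near (214,221).

```bash
python3 - <<'E'
from h import *
import pickle
s=pickle.load(open('w1.pkl','rb'))
c=lambda x,y:((x+.5)/14-.5+230,(y+.5)/14-.5+155)
b=atz(s,c(310.5,261),78);m=atz(s,c(214,221),70);e=m-b
print(b,m,e,np.hypot(*e[:2]), 'edge r',[np.hypot(*(atz(s,c(*q),70)-m)[:2]).round(2) for q in [(362,235),(330,310),(225,365),(340,140)]])
ax=np.array([100,0.]);p=np.array([578.6,-60.6]);print(np.hypot(*(p-m[:2])),np.degrees(np.arctan2(*(p-m[:2])[::-1])),np.hypot(*(p-b[:2])))
E
python3 -m jog '[{"delta_pos":[14,-34,0],"yaw":0},{"delta_pos":[14,-34,0],"yaw":0},{"delta_pos":[14,-34,0],"yaw":0},{"delta_pos":[14,-34,0],"yaw":0},{"delta_pos":[14,-34,0],"yaw":0},{"delta_pos":[14,-34,0],"yaw":0},{"delta_pos":[14,-34,0],"yaw":0},{"delta_pos":[14,-34,0],"yaw":0},{"delta_pos":[14,-34,0],"yaw":0},{"delta_pos":[12,-25,0],"yaw":0},{"delta_pos":[0,0,0],"yaw":0},{"delta_pos":[0,0,0],"yaw":0}]'
python3 - <<'E'
from h import *
import pickle
s=wsnap('w2');pickle.dump(s,open('w2.pkl','wb'))
f=s['frame'];cv2.imwrite('pics/w2b.png',cv2.resize(f[:,:,::-1],(800,600),interpolation=cv2.INTER_CUBIC))
print(r.observe()['tool_pos'])
E
```

```text
[482.58023621 -37.34675025  78.        ] [483.5339627  -30.90422476  70.        ] [ 0.95372648  6.44252549 -8.        ] 6.512735901613461 edge r [np.float64(9.85), np.float64(9.77), np.float64(9.83), np.float64(9.96)]
99.59613705266482 -17.347237053519418 98.7952866375855
t: 3.4
tool_pos: [616.6, 290.0, 201.5]
tool_rot: [3.14, 0.001, -0.002]
ft_force: [0.8, -0.4, 0.6]
opening: 85.6
grip_force: 0.0
[616.522289   289.68027227 202.2386997 ]
```

View pics/w2b.png

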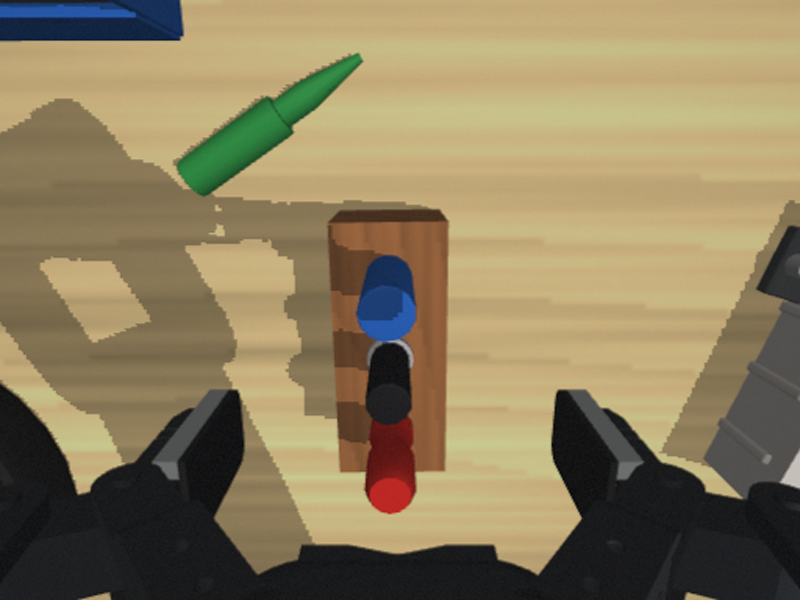

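The blue handle's top is at (387,313) in 800x600 pixels, with the row running vertically. The fingers have free room on both long sides.

```bash
python3 - <<'E'
from h import *
import pickle
s=pickle.load(open('w2.pkl','rb'));k=1.5625
P=lambda n,u,v,z: print(n,atz(s,(u/k,v/k),z).round(1))
P('blue',387,313,145);P('black',388,404,136);P('red',390,495,140)
for c in [(329,222),(448,222),(445,470),(340,470)]:P('rack',*c,70)
f=s['frame'].astype(int);m=((f[...,2]>130)&(f[...,2]>f[...,0]+60)).astype('u1');m[:100]=0
n,l,st,ce=cv2.connectedComponentsWithStats(m);print(st,ce*k)
E
```

```text
blue [617.  294.8 145. ]
black [566.7 294.9 136. ]
red [516.7 294.1 140. ]
rack [648.9 329.3  70. ]
rack [648.8 260.7  70. ]
rack [484.7 258.6  70. ]
rack [484.9 328.4  70. ]
[[     0      0    512    384 196092]
 [   230    187     36     32    515]
 [   229    202      1      1      1]] [[399.23833583 299.1580642 ]
 [391.84162621 322.29368932]
 [357.8125     315.625     ]]
```

```bash
python3 -m jog '[{"delta_pos":[0.5,-4,0],"yaw":0},{"delta_pos":[0,0,28],"yaw":0},{"delta_pos":[0,0,28],"yaw":0},{"delta_pos":[0,0,27],"yaw":0},{"delta_pos":[0,0,26],"yaw":0},{"delta_pos":[0,0,0],"yaw":0},{"delta_pos":[0,0,0],"yaw":0}]'
python3 -m jog '[{"delta_pos":[0,0,0],"yaw":0},{"delta_pos":[0,0,0],"yaw":0},{"delta_pos":[0,0,0],"yaw":0},{"delta_pos":[0,0,0],"yaw":0},{"delta_pos":[0,0,0],"yaw":0},{"delta_pos":[0,0,0],"yaw":0},{"delta_pos":[0,0,0],"yaw":0},{"delta_pos":[0,0,0],"yaw":0}]' 255 100
```

```text
t: 4.15
tool_pos: [616.6, 295.0, 94.8]
tool_rot: [-3.142, -0.0, -0.001]
ft_force: [0.5, -0.1, 0.5]
opening: 85.3
grip_force: 0.0
t: 4.95
tool_pos: [616.9, 295.6, 94.9]
tool_rot: [-3.141, -0.002, -0.0]
ft_force: [0.6, -0.6, 6.4]
opening: 25.1
grip_force: 98.3
```

```bash
python3 - <<'E'
from h import *
import time
for i in range(4):
    o=r.observe();print(o['tool_pos'].round(2),o['joints'].round(4),o['tool_rot'].round(4))
E
python3 -m jog '[{"delta_pos":[0,0,-15],"yaw":0},{"delta_pos":[0,0,-30],"yaw":0},{"delta_pos":[0,0,-30],"yaw":0},{"delta_pos":[0,0,-30],"yaw":0},{"delta_pos":[0,0,0],"yaw":0},{"delta_pos":[0,0,0],"yaw":0}]'
python3 -m jog '[{"delta_pos":[-13,30,0],"yaw":0},{"delta_pos":[-13,30,0],"yaw":0},{"delta_pos":[-13,30,0],"yaw":0},{"delta_pos":[-13,30,0],"yaw":0},{"delta_pos":[-13,30,0],"yaw":0},{"delta_pos":[-13,30,0],"yaw":0},{"delta_pos":[-13,30,0],"yaw":0},{"delta_pos":[-13,30,0],"yaw":0},{"delta_pos":[-13,30,0],"yaw":0},{"delta_pos":[-13,30,0],"yaw":0},{"delta_pos":[-4,28,0],"yaw":0},{"delta_pos":[0,0,0],"yaw":0}]'
python3 -m jog '[{"delta_pos":[0,0,0],"yaw":0},{"delta_pos":[0,0,0],"yaw":0}]'
```

```text
[616.87 295.64  94.9 ] [ 3.9310e-01  5.5380e-01  1.0101e+00 -2.0000e-04  1.5759e+00  1.9642e+00] [-3.1411e+00 -1.7000e-03 -3.0000e-04]
[616.87 295.64  94.9 ] [ 3.9310e-01  5.5380e-01  1.0101e+00 -2.0000e-04  1.5759e+00  1.9642e+00] [-3.1411e+00 -1.7000e-03 -3.0000e-04]
[616.87 295.64  94.9 ] [ 3.9310e-01  5.5380e-01  1.0101e+00 -2.0000e-04  1.5759e+00  1.9642e+00] [-3.1411e+00 -1.7000e-03 -3.0000e-04]
[616.87 295.64  94.9 ] [ 3.9310e-01  5.5380e-01  1.0101e+00 -2.0000e-04  1.5759e+00  1.9642e+00] [-3.1411e+00 -1.7000e-03 -3.0000e-04]
t: 5.55
tool_pos: [616.2, 295.6, 198.1]
tool_rot: [3.141, 0.0, -0.0]
ft_force: [0.1, -0.4, -3.9]
opening: 25.3
grip_force: 98.7
t: 6.75
tool_pos: [480.6, -34.9, 196.2]
tool_rot: [3.141, 0.004, -0.004]
ft_force: [-0.7, -0.5, -2.9]
opening: 25.2
grip_force: 99.1
t: 6.95
tool_pos: [481.9, -31.7, 197.4]
tool_rot: [-3.141, 0.002, 0.0]
ft_force: [0.3, 0.2, -3.0]
opening: 24.9
grip_force: 99.1
```

```bash
python3 -m jog '[{"delta_pos":[0.5,2,10],"yaw":0},{"delta_pos":[0,0,8],"yaw":0},{"delta_pos":[0,0,0],"yaw":0},{"delta_pos":[0,0,0],"yaw":0}]'
python3 - <<'E'
from h import *
import pickle
s=wsnap('w3');b=snap('scene','sc3');pickle.dump(s,open('w3.pkl','wb'))
f=s['frame'][140:260,190:320,::-1]
g=b['frame'][170:230,190:270,::-1]
A=cv2.resize(f,(390,360),interpolation=cv2.INTER_CUBIC)
B=cv2.resize(g,(400,300),interpolation=cv2.INTER_CUBIC)
o=np.zeros((360,790,3),'u1');o[:,:390]=A;o[:300,390:]=B;cv2.imwrite('pics/m3.png',o)
print(r.observe()['tool_pos'])
E
```

```text
t: 7.35
tool_pos: [482.6, -34.1, 180.2]
tool_rot: [-3.142, 0.001, 0.0]
ft_force: [-0.1, 0.1, -1.9]
opening: 25.0
grip_force: 99.1
[482.92916665 -34.28414019 181.02863738]
```

View pics/m3.png

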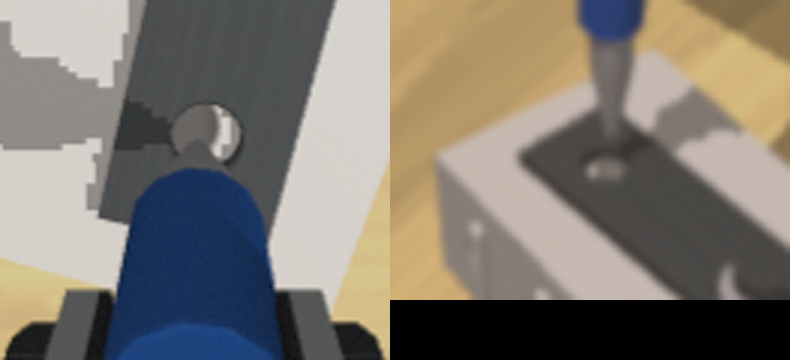

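The tip shows at (201,141) in the left crop, with the hole at (207,134). In the scene crop the tip is at (613,146) and the hole at (605,170).

```bash
python3 - <<'E'
from h import *
import pickle
s=pickle.load(open('w3.pkl','rb'));b=dict(np.load('sc3.npz'))
# triangulate tip from both
w=(190+201/3-.3,140+140/3-.3);c=(190+223/5-.4,170+144/5-.4)
print('proj of (483,-34.2,94):',proj(s,[483,-34.2,94]),w,proj(b,[483,-34.2,94]),c)
from scipy.optimize import least_squares
q=least_squares(lambda X:np.r_[proj(s,X)-w,proj(b,X)-c],[483,-34,94]);print('tip',q.x,q.fun)
for z in (92,94,96):print(z,atz(s,w,z),atz(b,c,z))
print('hole w',atz(s,(190+207/3-.3,140+134/3-.3),78),'hole sc',atz(b,(190+215/5-.4,170+169/5-.4),78))
E
```

```text
proj of (483,-34.2,94): [254.57337418 189.30180353] (256.7, 186.36666666666665) [233.90637599 195.51386477] (234.2, 198.4)
tip [483.88471176 -35.88744377  87.66871878] [-0.06426717 -0.15028719 -0.40881753 -0.1352763 ]
92 [484.89530588 -35.90827692  92.        ] [487.60256834 -39.36323724  92.        ]
94 [485.42046449 -35.89360454  94.        ] [488.87522934 -41.05035909  94.        ]
96 [485.94562311 -35.87893216  96.        ] [490.14789034 -42.73748095  96.        ]
hole w [482.96325586 -37.69648755  78.        ] hole sc [485.25723875 -42.15593898  78.        ]
```

```bash
python3 -m jog '[{"delta_pos":[0,-1.2,8],"yaw":0},{"delta_pos":[0,0,6],"yaw":0},{"delta_pos":[0,0,4],"yaw":0},{"delta_pos":[0,0,3],"yaw":0},{"delta_pos":[0,0,0],"yaw":0}]'
python3 -m jog '[{"delta_pos":[0,0,2],"yaw":0},{"delta_pos":[0,0,2],"yaw":0},{"delta_pos":[0,0,2],"yaw":0},{"delta_pos":[0,0,0],"yaw":0}]'
```

```text
t: 7.95
tool_pos: [482.5, -33.2, 159.2]
tool_rot: [-3.142, 0.001, -0.0]
ft_force: [0.1, -0.2, -2.3]
opening: 24.8
grip_force: 99.1
t: 8.35
tool_pos: [482.6, -33.2, 153.5]
tool_rot: [3.142, 0.0, -0.0]
ft_force: [-0.2, 0.8, -2.4]
opening: 24.8
grip_force: 99.1
```

```bash
python3 -m jog '[{"delta_pos":[0,-0.5,3],"yaw":0},{"delta_pos":[0,-0.5,3],"yaw":0},{"delta_pos":[0,-0.5,2],"yaw":0},{"delta_pos":[0,-0.5,2],"yaw":0},{"delta_pos":[0,0,0],"yaw":0}]'
python3 -m jog '[{"delta_pos":[0,-0.5,3],"yaw":0},{"delta_pos":[0,-0.5,3],"yaw":0},{"delta_pos":[0,-0.5,2],"yaw":0},{"delta_pos":[0,-0.5,2],"yaw":0},{"delta_pos":[0,0,0],"yaw":0}]'
```

```text
t: 8.85
tool_pos: [482.7, -31.8, 143.7]
tool_rot: [3.14, 0.0, -0.001]
ft_force: [1.0, -3.6, -3.6]
opening: 24.9
grip_force: 99.2
t: 9.35
tool_pos: [482.7, -29.1, 133.4]
tool_rot: [3.142, 0.0, -0.0]
ft_force: [-0.5, -3.2, -2.5]
opening: 25.1
grip_force: 99.4
```

```bash
python3 -m jog '[{"delta_pos":[0,0,2],"yaw":0},{"delta_pos":[0,0,2],"yaw":0},{"delta_pos":[0,0,2],"yaw":0},{"delta_pos":[0,0,2],"yaw":0},{"delta_pos":[0,0,0],"yaw":0}]'
python3 -m jog '[{"delta_pos":[0,0,2],"yaw":0},{"delta_pos":[0,0,2],"yaw":0},{"delta_pos":[0,0,0],"yaw":0}]'
```

```text
t: 9.85
tool_pos: [482.7, -29.2, 125.4]
tool_rot: [3.142, 0.0, -0.0]
ft_force: [0.4, -4.9, -1.2]
opening: 24.8
grip_force: 99.4
t: 10.15
tool_pos: [482.6, -29.2, 121.3]
tool_rot: [3.142, 0.001, -0.0]
ft_force: [0.9, -4.2, -3.6]
opening: 25.1
grip_force: 99.4
```

```bash
python3 -m jog '[{"delta_pos":[0,0,2],"yaw":0},{"delta_pos":[0,0,2],"yaw":0},{"delta_pos":[0,0,2],"yaw":0},{"delta_pos":[0,0,0],"yaw":0}]'
python3 -m jog '[{"delta_pos":[0,0,2],"yaw":0},{"delta_pos":[0,0,2],"yaw":0},{"delta_pos":[0,0,2],"yaw":0},{"delta_pos":[0,0,0],"yaw":0}]'
```

```text
t: 10.55
tool_pos: [482.6, -29.3, 115.4]
tool_rot: [3.141, 0.0, -0.0]
ft_force: [0.7, -4.7, -2.8]
opening: 24.9
grip_force: 99.3
t: 10.95
tool_pos: [482.7, -29.4, 109.5]
tool_rot: [3.141, 0.0, -0.0]
ft_force: [0.9, -5.2, -2.0]
opening: 24.8
grip_force: 99.3
```

```bash
python3 -m jog '[{"delta_pos":[0,0,2],"yaw":0},{"delta_pos":[0,0,2],"yaw":0},{"delta_pos":[0,0,1],"yaw":0},{"delta_pos":[0,0,0],"yaw":0}]'
python3 -m jog '[{"delta_pos":[0,0,1],"yaw":0},{"delta_pos":[0,0,0.5],"yaw":0},{"delta_pos":[0,0,0],"yaw":0},{"delta_pos":[0,0,0],"yaw":0}]'
```

```text
t: 11.35
tool_pos: [482.8, -29.4, 104.7]
tool_rot: [3.141, -0.0, -0.0]
ft_force: [0.3, -5.9, -1.0]
opening: 24.7
grip_force: 99.4
t: 11.75
tool_pos: [482.8, -29.5, 103.3]
tool_rot: [3.141, -0.0, -0.0]
ft_force: [-0.7, -5.4, -0.9]
opening: 24.6
grip_force: 99.4
```

```bash
python3 -m jog '[{"delta_pos":[0,0,0.7],"yaw":0},{"delta_pos":[0,0,0.5],"yaw":0},{"delta_pos":[0,0,0],"yaw":0},{"delta_pos":[0,0,0],"yaw":0},{"delta_pos":[0,0,0],"yaw":0}]'
```

```text
t: 12.25
tool_pos: [483.1, -29.5, 102.9]
tool_rot: [3.141, -0.001, -0.0]
ft_force: [-1.5, -5.5, 3.7]
opening: 25.0
grip_force: 99.6
```

```bash
python3 -m jog '[{"delta_pos":[0,0,-7],"yaw":0},{"delta_pos":[0,0,-10],"yaw":0},{"delta_pos":[0,0,-10],"yaw":0},{"delta_pos":[0,0,-10],"yaw":0},{"delta_pos":[0,0,-15],"yaw":0},{"delta_pos":[0,0,-20],"yaw":0},{"delta_pos":[0,0,-25],"yaw":0},{"delta_pos":[0,0,0],"yaw":0},{"delta_pos":[0,0,0],"yaw":0}]'
python3 -m jog '[{"delta_pos":[13,-30,0],"yaw":0},{"delta_pos":[13,-30,0],"yaw":0},{"delta_pos":[13,-30,0],"yaw":0},{"delta_pos":[13,-30,0],"yaw":0},{"delta_pos":[13,-30,0],"yaw":0},{"delta_pos":[13,-30,0],"yaw":0},{"delta_pos":[13,-30,0],"yaw":0},{"delta_pos":[13,-30,0],"yaw":0},{"delta_pos":[13,-30,0],"yaw":0},{"delta_pos":[10,-30,0],"yaw":0},{"delta_pos":[6.5,-24.8,0],"yaw":0},{"delta_pos":[0,0,0],"yaw":0}]'
python3 -m jog '[{"delta_pos":[0,0,0],"yaw":0},{"delta_pos":[0,0,0],"yaw":0},{"delta_pos":[0,0,0],"yaw":0}]'
```

```text
t: 13.15
tool_pos: [482.7, -28.6, 198.7]
tool_rot: [-3.141, -0.0, 0.0]
ft_force: [-1.3, 0.8, -3.0]
opening: 25.0
grip_force: 99.3
t: 14.35
tool_pos: [615.2, 298.8, 195.1]
tool_rot: [3.141, 0.005, 0.004]
ft_force: [-0.7, -0.7, -4.0]
opening: 24.9
grip_force: 99.4
t: 14.65
tool_pos: [616.3, 294.6, 198.9]
tool_rot: [3.141, 0.0, -0.001]
ft_force: [0.1, -0.4, -2.9]
opening: 24.7
grip_force: 99.4
```

```bash
python3 -m jog '[{"delta_pos":[0,0,15],"yaw":0},{"delta_pos":[0,0,15],"yaw":0},{"delta_pos":[0,0,10],"yaw":0},{"delta_pos":[0,0,10],"yaw":0},{"delta_pos":[0,0,10],"yaw":0},{"delta_pos":[0,0,10],"yaw":0},{"delta_pos":[0,0,0],"yaw":0}]'
python3 -m jog '[{"delta_pos":[0,0,8],"yaw":0},{"delta_pos":[0,0,8],"yaw":0},{"delta_pos":[0,0,8],"yaw":0},{"delta_pos":[0,0,6],"yaw":0},{"delta_pos":[0,0,3],"yaw":0},{"delta_pos":[0,0,1],"yaw":0},{"delta_pos":[0,0,0],"yaw":0}]'
```

```text
t: 15.35
tool_pos: [615.6, 295.3, 126.8]
tool_rot: [3.14, 0.003, -0.0]
ft_force: [-0.2, 0.9, -2.6]
opening: 24.9
grip_force: 99.5
t: 16.05
tool_pos: [616.5, 295.6, 95.2]
tool_rot: [-3.142, -0.0, -0.0]
ft_force: [0.2, -0.4, -3.0]
opening: 24.8
grip_force: 100.0
```

```bash
python3 -m jog '[{"delta_pos":[0,0,1],"yaw":0},{"delta_pos":[0,0,0.5],"yaw":0},{"delta_pos":[0,0,0],"yaw":0},{"delta_pos":[0,0,0],"yaw":0}]'
python3 -m jog '[{"delta_pos":[0,0,0],"yaw":0},{"delta_pos":[0,0,0],"yaw":0},{"delta_pos":[0,0,0],"yaw":0},{"delta_pos":[0,0,0],"yaw":0},{"delta_pos":[0,0,0],"yaw":0},{"delta_pos":[0,0,0],"yaw":0},{"delta_pos":[0,0,0],"yaw":0}]' 0
python3 -m jog '[{"delta_pos":[0,0,-20],"yaw":0},{"delta_pos":[0,0,-30],"yaw":0},{"delta_pos":[0,0,-30],"yaw":0},{"delta_pos":[0,0,-28],"yaw":0},{"delta_pos":[0,0,0],"yaw":0},{"delta_pos":[0,0,0],"yaw":0}]'
python3 - <<'E'
from h import *
import pickle
s=wsnap('w4');t=snap('top','t4');pickle.dump(s,open('w4.pkl','wb'))
f=np.hstack([s['frame'][:,100:412,::-1],t['frame'][100:300,80:400,::-1].repeat(1,0) if 0 else np.vstack([t['frame'][110:270,100:340,::-1],np.zeros((224,240,3),'u1')])])
cv2.imwrite('pics/m4.png',f)
E
```

```text
t: 16.45
tool_pos: [616.8, 295.7, 94.9]
tool_rot: [-3.141, -0.002, -0.0]
ft_force: [-1.3, -0.7, 5.3]
opening: 24.6
grip_force: 100.2
t: 17.15
tool_pos: [616.4, 295.6, 93.6]
tool_rot: [3.142, -0.0, -0.0]
ft_force: [0.4, 0.5, 1.0]
opening: 85.7
grip_force: 0.0
t: 17.75
tool_pos: [616.5, 295.7, 201.9]
tool_rot: [-3.141, -0.001, -0.0]
ft_force: [-0.6, -0.3, -0.3]
opening: 85.3
grip_force: 0.0
```

View pics/m4.png

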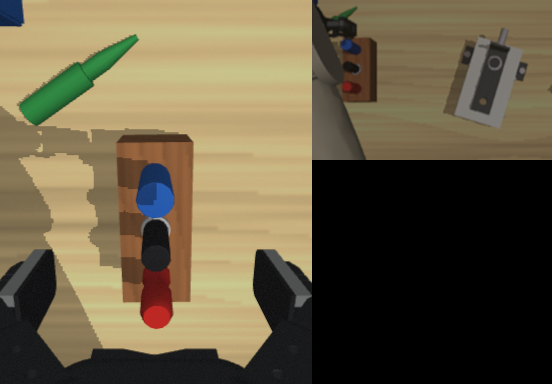

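The left view shows the drift standing back in its hole at (155,200), with its neighbours unmoved. I'm going for the bolt.

```bash
python3 -m jog '[{"delta_pos":[-7,42,0],"yaw":0},{"delta_pos":[-7,42,0],"yaw":0},{"delta_pos":[-7,42,0],"yaw":0},{"delta_pos":[-7,42,0],"yaw":0},{"delta_pos":[-7,42,0],"yaw":0},{"delta_pos":[-7,42,0],"yaw":0},{"delta_pos":[-7,42,0],"yaw":0},{"delta_pos":[-7,42,0],"yaw":0},{"delta_pos":[-7,42,0],"yaw":0},{"delta_pos":[-7,42,0],"yaw":0},{"delta_pos":[-7,42,0],"yaw":0},{"delta_pos":[-7,42,0],"yaw":0}]'
python3 -m jog '[{"delta_pos":[-7,42,0],"yaw":0},{"delta_pos":[-8,38,0],"yaw":0},{"delta_pos":[0,0,0],"yaw":0},{"delta_pos":[0,0,0],"yaw":0},{"delta_pos":[0,0,0],"yaw":0}]'
python3 - <<'E'
from h import *
s=wsnap('w5');f=s['frame'].astype(int)
hsv=cv2.cvtColor(s['frame'],cv2.COLOR_RGB2HSV)
m=((hsv[...,1]>165)&(hsv[...,2]>110)).astype('u1');m[:140]=0;m[230:]=0;m[:,:220]=0;m[:,300:]=0
n,l,st,ce=cv2.connectedComponentsWithStats(m)
for i in range(1,n):
    if st[i,4]>30:print(st[i],ce[i],atz(s,ce[i],83))
cv2.imwrite('pics/c5.png',cv2.resize(s['frame'][130:240,200:320,::-1],None,fx=5,fy=5,interpolation=cv2.INTER_CUBIC))
print(r.observe()['tool_pos'])
E
```

```text
t: 19.05
tool_pos: [531.1, -209.8, 199.9]
tool_rot: [-3.14, 0.002, -0.0]
ft_force: [-0.6, -0.5, 0.1]
opening: 85.4
grip_force: 0.0
t: 19.55
tool_pos: [517.2, -287.4, 200.7]
tool_rot: [-3.141, 0.001, 0.001]
ft_force: [-0.4, 0.2, -1.0]
opening: 85.6
grip_force: 0.0
[ 517.40714968 -287.25432557  201.03922408]
```

View pics/c5.png

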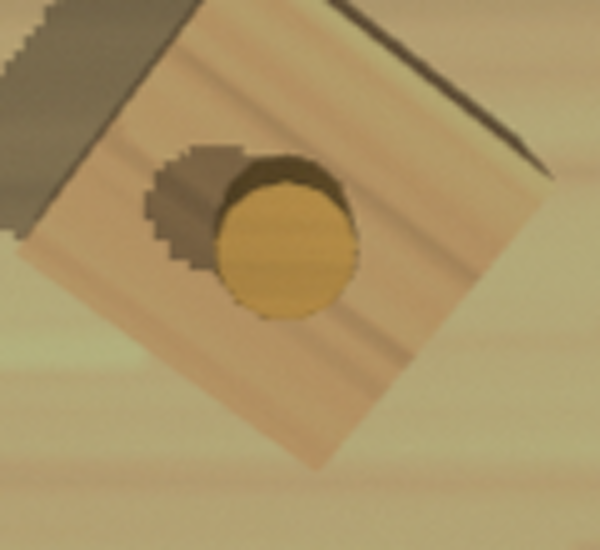

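The bolt head's top is at crop (287,251), or pixel (257,180). It sits about 1 mm off the tool axis.

```bash
python3 -m jog '[{"delta_pos":[0,1,30],"yaw":0},{"delta_pos":[0,0,35],"yaw":0},{"delta_pos":[0,0,35],"yaw":0},{"delta_pos":[0,0,25],"yaw":0},{"delta_pos":[0,0,12],"yaw":0},{"delta_pos":[0,0,5],"yaw":0},{"delta_pos":[0,0,0],"yaw":0},{"delta_pos":[0,0,0],"yaw":0}]'
python3 -m jog '[{"delta_pos":[0,0,0],"yaw":0},{"delta_pos":[0,0,0],"yaw":0},{"delta_pos":[0,0,0],"yaw":0},{"delta_pos":[0,0,0],"yaw":0},{"delta_pos":[0,0,0],"yaw":0},{"delta_pos":[0,0,0],"yaw":0},{"delta_pos":[0,0,0],"yaw":0},{"delta_pos":[0,0,0],"yaw":0}]' 255 60
```

```text
t: 20.4
tool_pos: [518.1, -289.7, 61.4]
tool_rot: [3.14, -0.002, 0.0]
ft_force: [-0.4, 0.3, -0.2]
opening: 85.4
grip_force: 0.0
t: 21.2
tool_pos: [517.2, -289.4, 59.6]
tool_rot: [3.142, -0.0, -0.0]
ft_force: [-0.9, -0.1, 0.5]
opening: -0.4
grip_force: 0.0
```

The fingers closed on nothing, so I'm looking to see why.

```bash
python3 - <<'E'
from h import *
import pickle
s=wsnap('w6');b=snap('scene','sc6');t=snap('top','t6');pickle.dump(s,open('w6.pkl','wb'))
o=np.zeros((600,800,3),'u1')
o[:384,:400]=s['frame'][:,56:456,::-1]
o[:400,400:800]=cv2.resize(b['frame'][230:350,110:230,::-1],(400,400),interpolation=cv2.INTER_CUBIC)
o[400:600,400:800]=cv2.resize(t['frame'][160:240,320:480,::-1],(400,200),interpolation=cv2.INTER_CUBIC)
cv2.imwrite('pics/m6.png',o);print(r.observe()['tool_pos'])
E
```

```text
[ 517.2312055  -289.40461117   59.6088071 ]
```

View pics/m6.png

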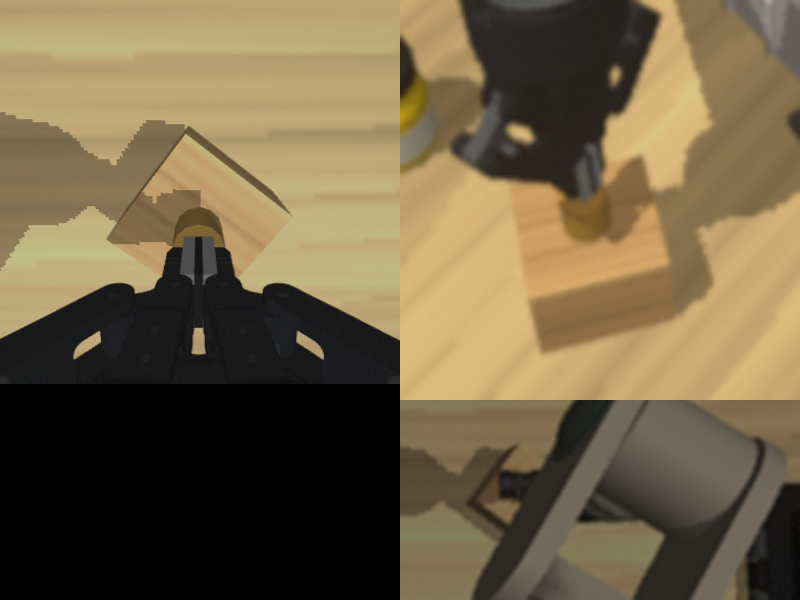

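The fingers are shut on the near side or above the head, and the head still seems upright. I'm checking where it really is by projection.

```bash
python3 - <<'E'
from h import *
import pickle
s=pickle.load(open('w6.pkl','rb'));b=dict(np.load('sc6.npz'))
C=lambda p:((proj(b,p)-[110,230])*400/120).round()
W=lambda p:(proj(s,p)-[56,0]).round()
B=np.array([517.3,-289.3,0])
for n,p in [('tcp',[517.2,-289,59.6]),('head top c',B+[0,0,83]),('top front',B+[13,0,83]),('bot front',B+[13,0,55]),('top right',B+[0,-13,83]),('top left',B+[0,13,83]),('bottom c',B+[0,0,55])]:print(n,'wrist',W(p),'scene',C(p))
# bottom outline towards scene camera
a=dict(np.load('sc0.npz'));f0=a['frame'][230:350,110:230].astype(int);f1=b['frame'][230:350,110:230].astype(int)
hs=lambda f:cv2.cvtColor(f.astype('u1'),cv2.COLOR_RGB2HSV)
for f in(f0,f1):
    h=hs(f);print(h[56:76:2,54,:].tolist())
h=cv2.cvtColor(s['frame'],cv2.COLOR_RGB2HSV);print([(v,h[v,256].tolist(),h[v,238].tolist()) for v in range(200,262,3)])
E
```

```text
tcp wrist [198. 231.] scene [185. 214.]
head top c wrist [198. 249.] scene [179. 189.]
top front wrist [198. 224.] scene [198. 201.]
bot front wrist [198. 206.] scene [203. 232.]
top right wrist [225. 249.] scene [162. 206.]
top left wrist [171. 249.] scene [196. 173.]
bottom c wrist [198. 228.] scene [185. 220.]
[[18, 174, 183], [18, 173, 187], [18, 175, 188], [19, 174, 189], [19, 172, 156], [19, 171, 134], [18, 170, 135], [19, 169, 134], [18, 152, 153], [16, 133, 182]]
[[19, 25, 81], [15, 31, 83], [17, 110, 109], [18, 168, 129], [19, 171, 122], [19, 171, 121], [19, 172, 139], [19, 170, 141], [18, 152, 161], [17, 133, 192]]
[(200, [17, 114, 137], [18, 115, 133]), (203, [17, 113, 144], [17, 113, 133]), (206, [17, 115, 149], [17, 114, 132]), (209, [19, 146, 91], [17, 115, 131]), (212, [19, 149, 91], [18, 114, 130]), (215, [19, 144, 92], [19, 140, 89]), (218, [19, 143, 91], [19, 149, 87]), (221, [19, 150, 90], [20, 147, 87]), (224, [19, 150, 100], [19, 146, 89]), (227, [19, 150, 126], [19, 147, 90]), (230, [19, 151, 127], [19, 149, 103]), (233, [19, 150, 126], [19, 151, 128]), (236, [19, 138, 85], [19, 152, 126]), (239, [120, 10, 25], [19, 153, 123]), (242, [120, 12, 22], [19, 145, 120]), (245, [90, 24, 21], [19, 126, 117]), (248, [105, 41, 25], [120, 5, 50]), (251, [60, 10, 26], [0, 0, 53]), (254, [90, 12, 22], [105, 7, 69]), (257, [60, 10, 26], [90, 3, 77]), (260, [0, 23, 22], [90, 3, 78])]
```

```bash
python3 -m jog '[{"delta_pos":[0,0,0],"yaw":0},{"delta_pos":[0,0,0],"yaw":0},{"delta_pos":[0,0,0],"yaw":0},{"delta_pos":[0,0,0],"yaw":0},{"delta_pos":[0,0,0],"yaw":0},{"delta_pos":[0,0,0],"yaw":0},{"delta_pos":[0,0,0],"yaw":0}]' 0
python3 - <<'E'
from h import *
import pickle
s=wsnap('w7');pickle.dump(s,open('w7.pkl','wb'))
hsv=cv2.cvtColor(s['frame'],cv2.COLOR_RGB2HSV)
m=((abs(hsv[...,0].astype(int)-19)<2)&(hsv[...,1]>135)).astype('u1');m[:195]=0;m[310:]=0;m[:,:205]=0;m[:,310:]=0
n,l,st,ce=cv2.connectedComponentsWithStats(m)
for i in range(1,n):
    if st[i,4]>40:print(st[i],ce[i])
o=r.observe();p=o['tool_pos'];print(p)
for q in ([0,-13,83],[0,13,83],[13,0,83],[-13,0,83],[13,0,55]):print(q,proj(s,np.array([517.3,-289.3,0])+q).round())
E
python3 -m jog '[{"delta_pos":[0,0,0],"yaw":0},{"delta_pos":[0,0,0],"yaw":0},{"delta_pos":[0,0,0],"yaw":0},{"delta_pos":[0,0,0],"yaw":0},{"delta_pos":[0,0,0],"yaw":0}]' 150 60
```

```text
t: 22.05
tool_pos: [517.2, -289.4, 59.6]
tool_rot: [3.141, -0.0, -0.0]
ft_force: [-0.1, 0.1, 0.4]
opening: 85.5
grip_force: 0.0
[ 228  207   53   65 2658] [254.05605719 240.23777276]
[ 517.21829811 -289.42116794   59.62176876]
[0, -13, 83] [281. 249.]
[0, 13, 83] [227. 249.]
[13, 0, 83] [254. 224.]
[-13, 0, 83] [254. 274.]
[13, 0, 55] [254. 206.]
t: 22.6
tool_pos: [517.2, -289.4, 59.6]
tool_rot: [3.141, -0.0, -0.0]
ft_force: [0.9, 0.9, 0.7]
opening: 35.6
grip_force: 0.0
```

```bash
python3 -m jog '[{"delta_pos":[0,0,0],"yaw":0},{"delta_pos":[0,0,0],"yaw":0},{"delta_pos":[0,0,0],"yaw":0}]' 185 100
python3 -m jog '[{"delta_pos":[0,0,0],"yaw":0},{"delta_pos":[0,0,0],"yaw":0},{"delta_pos":[0,0,0],"yaw":0}]' 215 100
```

```text
t: 22.9
tool_pos: [517.3, -289.4, 59.6]
tool_rot: [3.141, -0.0, -0.0]
ft_force: [0.0, -0.9, 0.3]
opening: 23.4
grip_force: 0.0
t: 23.2
tool_pos: [517.2, -289.4, 59.6]
tool_rot: [3.141, -0.0, -0.0]
ft_force: [-0.0, 0.4, 0.3]
opening: 13.3
grip_force: 0.0
```

```bash
python3 -m jog '[{"delta_pos":[0,0,0],"yaw":0},{"delta_pos":[0,0,0],"yaw":0},{"delta_pos":[0,0,0],"yaw":0},{"delta_pos":[0,0,1.5],"yaw":0},{"delta_pos":[0,0,1],"yaw":0},{"delta_pos":[0,0,0],"yaw":0}]' 100 80
python3 -m jog '[{"delta_pos":[0,0,0],"yaw":0},{"delta_pos":[0,0,0],"yaw":0},{"delta_pos":[0,0,0],"yaw":0},{"delta_pos":[0,0,0],"yaw":0},{"delta_pos":[0,0,0],"yaw":0}]' 185 80
python3 - <<'E'
from h import *
import pickle
s=wsnap('w8');b=snap('scene','sc8')
hsv=cv2.cvtColor(s['frame'],cv2.COLOR_RGB2HSV)
# rows/cols of finger (low sat, value) vs head near pads
for v in range(200,300,6):
    print(v,''.join('H' if (abs(int(x[0])-19)<2 and x[1]>135) else ('.' if x[1]>60 else '#') for x in hsv[v,200:310:2]))
print(r.observe()['tool_pos'])
E
```

```text
t: 23.8
tool_pos: [517.1, -289.3, 56.8]
tool_rot: [-3.141, 0.0, -0.0]
ft_force: [-0.3, 0.2, 0.1]
opening: 52.0
grip_force: 0.0
t: 24.3
tool_pos: [517.3, -289.4, 57.1]
tool_rot: [3.141, -0.0, -0.0]
ft_force: [0.3, 0.2, 0.4]
opening: 23.1
grip_force: 0.0
200 .......................................................
206 .......................................................
212 ......................HHHHHHHHHHHH.....................
218 ..................HHHHHHHHHHHHHHHHHHH..................
224 .................HHHHHHHHHHHHHHHHHHHHH.................
230 ................HHHHHHHHHHHHHHHHHHHHHHH................
236 ...............HHHHHHHHHHHHHHHHHHHHHHHHH...............
242 ......#########HHHHHHHHHHHHHHHHHHHHHHHHH#########......
248 .##############HHHHHHHHHHHHHHHHHHHHHHHHH.#############.
254 ###############HHHHHHHHHHHHHHHHHHHHHHHHH###############
260 ###############.HHHHHHHHHHHHHHHHHHHHHHHH###############
266 ###############...HHHHHHHHHHHHHHHHHHH...###############
272 ###############.......HHHHHHHHHHH.......###############
278 ###############.........................###############
284 .#############...........................##############
290 ##############...........................##############
296 #############.............................######.######
[ 517.23192569 -289.41815473   57.12405401]
```

```bash
python3 -m jog '[{"delta_pos":[0,0,0],"yaw":0},{"delta_pos":[0,0,0],"yaw":0},{"delta_pos":[0,0,0],"yaw":0}]' 200 100
python3 - <<'E'
from h import *
s=wsnap('w9')
hsv=cv2.cvtColor(s['frame'],cv2.COLOR_RGB2HSV)
for v in range(200,300,6):
    print(v,''.join('H' if (abs(int(x[0])-19)<2 and x[1]>135) else ('.' if x[1]>60 else '#') for x in hsv[v,200:310:2]))
o=r.observe();print(o['tool_pos'],o['opening'],o['grip_force'],o['ft_force'],o['wrist_torque'])
E
```

```text
t: 24.7
tool_pos: [517.2, -289.4, 57.1]
tool_rot: [3.142, 0.0, -0.0]
ft_force: [0.3, -0.2, -1.1]
opening: 18.1
grip_force: 0.0
200 .......................................................
206 .......................................................
212 ......................HHHHHHHHHHH......................
218 ..................HHHHHHHHHHHHHHHHHHH..................
224 .................HHHHHHHHHHHHHHHHHHHHH.................
230 ................HHHHHHHHHHHHHHHHHHHHHHH................
236 .................HHHHHHHHHHHHHHHHHHHHH.................
242 .........########HHHHHHHHHHHHHHHHHHHHH########.........
248 ....#############.HHHHHHHHHHHHHHHHHHHH#############....
254 .################.HHHHHHHHHHHHHHHHHHHH################.
260 #################.HHHHHHHHHHHHHHHHHHH.#.###############
266 #################.HHHHHHHHHHHHHHHHHHH.#################
272 #################.....HHHHHHHHHHH.....#################
278 #################.....................#################
284 #################.....................#################
290 ###############.#.....................#################
296 ################.......................################
[ 517.19849461 -289.43694498   57.11206184] 18.449904243994954 0.0 [ 0.24646741 -1.06445805  0.45867211] [-0.03596111 -0.00163648 -0.08003724]
```

```bash
python3 -m jog '[{"delta_pos":[0,0,0],"yaw":0},{"delta_pos":[0,0,0],"yaw":0},{"delta_pos":[0,0,0],"yaw":0},{"delta_pos":[0,0,1.5],"yaw":0},{"delta_pos":[0,0,0],"yaw":0}]' 110 80
python3 -m jog '[{"delta_pos":[0,0,0],"yaw":0},{"delta_pos":[0,0,0],"yaw":0},{"delta_pos":[0,0,0],"yaw":0},{"delta_pos":[0,0,0],"yaw":0},{"delta_pos":[0,0,0],"yaw":0}]' 210 80
```

```text
t: 25.25
tool_pos: [517.1, -289.3, 55.3]
tool_rot: [-3.141, 0.0, -0.0]
ft_force: [-0.0, -0.1, -0.6]
opening: 48.3
grip_force: 0.0
t: 25.75
tool_pos: [517.2, -289.4, 55.6]
tool_rot: [3.142, -0.0, -0.0]
ft_force: [0.1, 0.2, -0.1]
opening: 15.0
grip_force: 0.0
```

```bash
python3 -m jog '[{"delta_pos":[0,0,0],"yaw":0},{"delta_pos":[0,0,0],"yaw":0},{"delta_pos":[0,0,-15],"yaw":0},{"delta_pos":[0,0,-17],"yaw":0},{"delta_pos":[0,0,0],"yaw":0},{"delta_pos":[0,0,0],"yaw":0}]' 100 80
python3 -m jog '[{"delta_pos":[0,0,0],"yaw":0},{"delta_pos":[0,0,0],"yaw":0},{"delta_pos":[0,0,0],"yaw":0},{"delta_pos":[0,0,0],"yaw":0},{"delta_pos":[0,0,1],"yaw":0},{"delta_pos":[0,0,1],"yaw":0},{"delta_pos":[0,0,1],"yaw":0},{"delta_pos":[0,0,0],"yaw":0}]' 230 40
python3 -m jog '[{"delta_pos":[0,0,0.7],"yaw":0},{"delta_pos":[0,0,0.7],"yaw":0},{"delta_pos":[0,0,0],"yaw":0}]'
```

```text
t: 26.35
tool_pos: [517.5, -289.6, 88.3]
tool_rot: [3.141, -0.001, -0.0]
ft_force: [-0.8, 0.0, -0.2]
opening: 52.0
grip_force: 0.0
t: 27.15
tool_pos: [517.1, -289.4, 84.4]
tool_rot: [-3.141, 0.0, -0.0]
ft_force: [0.4, 0.1, 0.2]
opening: 7.8
grip_force: 0.0
t: 27.45
tool_pos: [517.2, -289.4, 83.1]
tool_rot: [-3.142, 0.0, -0.0]
ft_force: [0.7, 1.6, 0.5]
opening: 8.4
grip_force: 0.0
```

```bash
python3 -m jog '[{"delta_pos":[0,0,0.8],"yaw":0},{"delta_pos":[0,0,0.8],"yaw":0},{"delta_pos":[0,0,0],"yaw":0}]'
python3 -m jog '[{"delta_pos":[0,0,1],"yaw":0},{"delta_pos":[0,0,1],"yaw":0},{"delta_pos":[0,0,0],"yaw":0}]'
python3 -m jog '[{"delta_pos":[0,0,1],"yaw":0},{"delta_pos":[0,0,1],"yaw":0},{"delta_pos":[0,0,0],"yaw":0}]'
```

```text
t: 27.75
tool_pos: [517.2, -289.4, 81.4]
tool_rot: [-3.142, 0.0, -0.0]
ft_force: [0.5, 0.7, -0.2]
opening: 8.2
grip_force: 0.0
t: 28.05
tool_pos: [517.1, -289.3, 79.4]
tool_rot: [-3.141, 0.0, -0.0]
ft_force: [-0.2, 0.3, 0.3]
opening: 8.3
grip_force: 0.0
t: 28.35
tool_pos: [517.1, -289.3, 77.4]
tool_rot: [-3.141, 0.0, -0.0]
ft_force: [0.1, -0.7, 0.4]
opening: 8.6
grip_force: 0.0
```

The wrist pictures explain it. By pad gap and row, the finger ends sit about 25 mm short of the reported TCP, so at z=55 they closed just above the head. I'll find their true height by a light touch of the nearly shut fingers on the head's top.

```bash
python3 -m jog '[{"delta_pos":[0,0,6],"yaw":0},{"delta_pos":[0,0,6],"yaw":0},{"delta_pos":[0,0,6],"yaw":0},{"delta_pos":[0,0,1.5],"yaw":0},{"delta_pos":[0,0,1],"yaw":0},{"delta_pos":[0,0,0],"yaw":0}]'
python3 -m jog '[{"delta_pos":[0,0,0.7],"yaw":0},{"delta_pos":[0,0,0.7],"yaw":0},{"delta_pos":[0,0,0.7],"yaw":0},{"delta_pos":[0,0,0],"yaw":0}]'
python3 -m jog '[{"delta_pos":[0,0,0.5],"yaw":0},{"delta_pos":[0,0,0.5],"yaw":0},{"delta_pos":[0,0,0.5],"yaw":0},{"delta_pos":[0,0,0],"yaw":0}]'
```

```text
t: 28.95
tool_pos: [517.2, -289.4, 57.0]
tool_rot: [-3.142, 0.0, -0.0]
ft_force: [0.3, 0.7, 0.1]
opening: 8.6
grip_force: 0.0
t: 29.35
tool_pos: [517.2, -289.4, 54.9]
tool_rot: [3.142, 0.0, -0.0]
ft_force: [-0.2, -0.3, -0.2]
opening: 8.3
grip_force: 0.0
t: 29.75
tool_pos: [517.5, -289.5, 54.8]
tool_rot: [3.141, -0.001, -0.0]
ft_force: [-3.3, 2.1, 7.6]
opening: 8.7
grip_force: 3.6
```

Contact at a reported z of 54.8 confirms that the finger ends stand about 28 mm above the reported TCP. I'm regrasping lower by that amount.

```bash
python3 -m jog '[{"delta_pos":[0,0,-15],"yaw":0},{"delta_pos":[0,0,-15],"yaw":0},{"delta_pos":[0,0,0],"yaw":0},{"delta_pos":[0,0,0],"yaw":0},{"delta_pos":[0,0,0],"yaw":0},{"delta_pos":[0,0,20],"yaw":0},{"delta_pos":[0,0,15],"yaw":0},{"delta_pos":[0,0,10],"yaw":0},{"delta_pos":[0,0,5],"yaw":0},{"delta_pos":[0,0,3],"yaw":0},{"delta_pos":[0,0,0],"yaw":0},{"delta_pos":[0,0,0],"yaw":0}]' 90 60
python3 -m jog '[{"delta_pos":[0,0,0],"yaw":0},{"delta_pos":[0,0,0],"yaw":0},{"delta_pos":[0,0,0],"yaw":0},{"delta_pos":[0,0,0],"yaw":0},{"delta_pos":[0,0,0],"yaw":0},{"delta_pos":[0,0,0],"yaw":0}]' 255 60
```

```text
t: 30.95
tool_pos: [517.6, -289.6, 31.2]
tool_rot: [3.141, -0.001, -0.0]
ft_force: [-0.0, -0.6, 0.2]
opening: 55.5
grip_force: 0.0
t: 31.55
tool_pos: [517.6, -289.6, 31.3]
tool_rot: [3.141, -0.001, -0.0]
ft_force: [-0.2, 0.5, 5.5]
opening: 24.1
grip_force: 58.9
```

```bash
python3 -m jog '[{"delta_pos":[0,0,-10],"yaw":0},{"delta_pos":[0,0,-15],"yaw":0},{"delta_pos":[0,0,-25],"yaw":0},{"delta_pos":[0,0,-25],"yaw":0},{"delta_pos":[0,0,-25],"yaw":0},{"delta_pos":[0,0,0],"yaw":0}]'
python3 -m jog '[{"delta_pos":[-4,-30,0],"yaw":0},{"delta_pos":[-4,-30,0],"yaw":0},{"delta_pos":[-4,-30,0],"yaw":0},{"delta_pos":[-4,-30,0],"yaw":0},{"delta_pos":[-4,-30,0],"yaw":0},{"delta_pos":[-4,-30,0],"yaw":0},{"delta_pos":[-4,-30,0],"yaw":0},{"delta_pos":[-4,-30,0],"yaw":0},{"delta_pos":[-3,-20,0],"yaw":0},{"delta_pos":[0,0,0],"yaw":0},{"delta_pos":[0,0,0],"yaw":0},{"delta_pos":[0,0,0],"yaw":0}]'
```

```text
t: 32.15
tool_pos: [519.0, -290.6, 135.9]
tool_rot: [3.137, -0.007, -0.0]
ft_force: [0.1, -0.2, 0.4]
opening: 23.9
grip_force: 58.9
t: 33.35
tool_pos: [482.2, -30.2, 130.2]
tool_rot: [3.141, 0.001, -0.001]
ft_force: [0.2, 0.4, -1.0]
opening: 24.2
grip_force: 59.2
```

```bash
python3 -m jog '[{"delta_pos":[0.4,-0.7,12],"yaw":0},{"delta_pos":[0,0,12],"yaw":0},{"delta_pos":[0,0,3],"yaw":0},{"delta_pos":[0,0,0],"yaw":0},{"delta_pos":[0,0,0],"yaw":0}]'
python3 -m jog '[{"delta_pos":[0,0,2],"yaw":0},{"delta_pos":[0,0,2],"yaw":0},{"delta_pos":[0,0,2],"yaw":0},{"delta_pos":[0,0,0],"yaw":0}]'
```

```text
t: 33.85
tool_pos: [482.7, -28.8, 103.5]
tool_rot: [3.141, 0.0, -0.0]
ft_force: [-0.1, -0.0, -1.6]
opening: 24.1
grip_force: 59.2
t: 34.25
tool_pos: [482.5, -28.7, 97.2]
tool_rot: [-3.142, 0.0, -0.0]
ft_force: [-0.4, -0.1, -1.1]
opening: 24.0
grip_force: 59.2
```

```bash
python3 -m jog '[{"delta_pos":[0,0.4,2],"yaw":0},{"delta_pos":[0,0,2],"yaw":0},{"delta_pos":[0,0,2],"yaw":0},{"delta_pos":[0,0,2],"yaw":0},{"delta_pos":[0,0,0],"yaw":0}]'
python3 -m jog '[{"delta_pos":[0,0,2],"yaw":0},{"delta_pos":[0,0,2],"yaw":0},{"delta_pos":[0,0,2],"yaw":0},{"delta_pos":[0,0,0],"yaw":0}]'
```

```text
t: 34.75
tool_pos: [482.6, -29.2, 89.1]
tool_rot: [3.141, 0.0, -0.0]
ft_force: [0.9, -0.4, -1.4]
opening: 23.9
grip_force: 59.0
t: 35.15
tool_pos: [482.6, -29.3, 83.2]
tool_rot: [3.141, 0.0, -0.0]
ft_force: [-0.0, -1.6, -2.5]
opening: 24.0
grip_force: 58.9
```

```bash
python3 -m jog '[{"delta_pos":[0,0,4],"yaw":0},{"delta_pos":[0,0,4],"yaw":0},{"delta_pos":[0,0,4],"yaw":0},{"delta_pos":[0,0,4],"yaw":0},{"delta_pos":[0,0,4],"yaw":0},{"delta_pos":[0,0,4],"yaw":0},{"delta_pos":[0,0,3],"yaw":0},{"delta_pos":[0,0,0],"yaw":0}]'
python3 -m jog '[{"delta_pos":[0,0,1],"yaw":0},{"delta_pos":[0,0,1],"yaw":0},{"delta_pos":[0,0,0.5],"yaw":0},{"delta_pos":[0,0,0],"yaw":0},{"delta_pos":[0,0,0],"yaw":0}]'
```

```text
t: 35.95
tool_pos: [482.5, -29.3, 55.9]
tool_rot: [3.141, 0.0, -0.0]
ft_force: [1.9, -5.7, -3.1]
opening: 24.0
grip_force: 59.0
t: 36.45
tool_pos: [482.9, -29.3, 54.3]
tool_rot: [3.141, -0.001, -0.0]
ft_force: [0.6, -5.4, 1.5]
opening: 23.9
grip_force: 59.4
```

```bash
python3 -m jog '[{"delta_pos":[0,0,0],"yaw":0},{"delta_pos":[0,0,0],"yaw":0},{"delta_pos":[0,0,0],"yaw":0},{"delta_pos":[0,0,0],"yaw":0},{"delta_pos":[0,0,0],"yaw":0}]' 90
python3 -m jog '[{"delta_pos":[0,0,-10],"yaw":0},{"delta_pos":[0,0,-30],"yaw":0},{"delta_pos":[0,0,-40],"yaw":0},{"delta_pos":[0,0,-40],"yaw":0},{"delta_pos":[0,0,-30],"yaw":0},{"delta_pos":[0,0,0],"yaw":0},{"delta_pos":[0,0,0],"yaw":0}]'
python3 - <<'E'
from h import *
s=wsnap('w10');b=snap('scene','sc10')
hsv=cv2.cvtColor(s['frame'],cv2.COLOR_RGB2HSV)
m=((abs(hsv[...,0].astype(int)-19)<3)&(hsv[...,1]>135)).astype('u1')
n,l,st,ce=cv2.connectedComponentsWithStats(m)
for i in range(1,n):
    if st[i,4]>150:
        x,y,w,h,_=st[i];print(st[i],ce[i],'top c',atz(s,(x+w/2-.5,y+h-w/2-.5),106))
for a in(dict(np.load('sc0.npz')),b):
    h=cv2.cvtColor(a['frame'],cv2.COLOR_RGB2HSV).astype(int)
    mb=((abs(h[...,0]-110)<12)&(h[...,1]>130)).astype('u1');mb[:,400:]=0;mb[:90]=0
    n,l,st,ce=cv2.connectedComponentsWithStats(mb);i=1+st[1:,4].argmax();print('blue',st[i],ce[i])
for z in(78,106):
  p=np.array([483,-30,z]);print(z,proj(b,p),proj(s,p))
o=np.zeros((2,2))
h=cv2.cvtColor(b['frame'],cv2.COLOR_RGB2HSV).astype(int);mb=((abs(h[...,0]-19)<3)&(h[...,1]>135)).astype('u1');mb[:,:200]=0;mb[:,260:]=0;mb[:170]=0;mb[230:]=0
n,l,st,ce=cv2.connectedComponentsWithStats(mb);print('scene brass',[ (st[i].tolist(),ce[i].round(1)) for i in range(1,n) if st[i,4]>40])
print(r.observe()['tool_pos'])
E
```

```text
t: 36.95
tool_pos: [482.6, -28.9, 53.9]
tool_rot: [-3.141, 0.0, -0.0]
ft_force: [0.0, -0.3, 0.1]
opening: 55.2
grip_force: 0.0
t: 37.65
tool_pos: [482.9, -29.1, 204.8]
tool_rot: [3.141, -0.002, -0.0]
ft_force: [-0.1, 0.4, -0.6]
opening: 54.9
grip_force: 0.0
[240 166  30  34 811] [254.54993835 183.05548705] top c [484.31556766 -29.17082816 106.        ]
blue [352 125  14  29 246] [358.67479675 138.91056911]
blue [352 125  14  29 248] [358.71774194 139.02016129]
78 [235.11965062 199.82839926] [255.37860995 178.3652886 ]
106 [235.03930808 190.312241  ] [255.49458886 186.02747228]
scene brass [([230, 188, 12, 16, 155], array([235.5, 195.6]))]
[482.08535154 -29.0023734  202.77278831]
```

```bash
python3 -c "
from station import r
print(r.hand_in())"
```

```text
the job is handed in; nothing more can be done
None
```

The job is handed in: my last camera check put the bolt's head flat on the bracket over the lined-up holes, the drift back in its own rack hole and the gripper clear; the first bolt grasp closed on nothing because the finger ends stand about 28 mm short of the reported TCP, and the second held.

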